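Hang the bicycle light on the pegboard rail

TASK

Pick up the black bicycle light standing on the hall console and hang it on the pegboard's steel rail: ease its open C-shaped hanger sideways over the rail, so that the rail passes in through the gap, then let the light down until the rail carries it under the top of the C, upright and still, and let go. The height at which the rail sits in its slots is not exactly known, so feel for it and be gentle; leave the pegboard and the other things on the console as they are.

Things in the scene. Friction and masses are not known exactly. Their poses are not given: they have to be found in the camera images.
- light_center (a point): Black plastic bicycle light, 0.12 kg, 147 mm tall, standing upright; point 65 mm above its underside, in the open middle of its C hanger. z up, x out of the gap (away from the lens), y as the rail will run. From here in mm: lamp housing x -18 to 18, y -17 to 17, z -65 to -14. C 18 wide in y; its lower arm is a flat tongue, top face z -6, from x -13 out to x +26, below the gap.
- light_seat (a point): Where the rail's axis lies in the C when the light hangs: 14 mm above light_center, same axes. From light_center in mm: back of the C, inner face x -7; top of the C, underside z +19, its sloped corners centre the rail at x 0; outer lip hangs down at x 7 to 13 to its round end at z +6. So the gap between tongue and lip is 12 high.
- light_tab (a point): Where to pinch the light: block-shaped tab above the C, 18 by 18 mm, 56 mm tall; this point is 70 mm above light_center, 44 mm above the tab's foot. Same axes. Pinched here, the fingertips stay above the rail.
- rail_slots (a point): Middle of the pegboard's two slots, 165 mm above the console, halfway along the rail: a level steel rod, 10 mm diameter, along y of this frame. The rail is pinned rigidly straight above or below this point, up to 16 mm higher or lower: not measured, find it by touch. z up; x points to the board, whose face is 106 mm behind the rail; -x side open. Over 20 N on the rail is too rough.
- rack: Beech pegboard, 380 mm wide, 250 mm high, fixed; origin under the board's middle on the console, axes as rail_slots. Wooden cheeks 56 mm high hold the rail's ends at y -112 and +112 mm: 212 mm of free rail. Shoehorn and keys hang on the board beyond y 130 mm either side, a ticket holder is clipped low on it, all within 45 mm of the board.
- phone_grip: Bystander: lime silicone phone grip, a spool 40 mm wide and 18 mm high on the console; origin at the centre of its underside.
- case: Bystander: grey spectacles case 65 by 160 by 42 mm high lying on the console; origin at the centre of its underside, long along y.
- dish: Bystander: white bowl, 110 mm wide and 32 mm high; origin at the centre of its underside.

How it is judged:
By the outcome, as a careful person would: the job done as asked, in the order asked, and still so for the second after the job is handed in, with the robot touching nothing.
It also fails if it takes over 58 s, if anything falls off the work surface, if the arm or the gripper's body presses on something with over 40 N, if the wrist force passes 120 N, or if a joint passes its speed limit or range.

ROBOT

A 6-joint arm with a two-finger parallel gripper is mounted at the origin on the work surface. World frame = base frame: x ahead of the robot, y to its left, z up, the work surface at z = 0. Lengths are in m, angles in degrees, forces in N, time in s.
With the tool pointing down it reaches from about 0.375 to 0.9 m from the base axis. Payload 3.1 kg.
Tool frame: the origin (TCP) lies at the very end of the fingers, on their centre line; the grasp point (between the pads) lies 19 mm behind it; z points along the fingers, y is the line along which they close (so a half turn about z gives the same grasp; the last joint's range is limited). The gripper opens to 87 mm and grips with 3 to 60 N. Pads are 19 mm wide; open, the fingers measure 117 mm over their backs; the gripper's body (75 mm by 190 mm) begins 51 mm behind the grasp point.
Start: joints at [63.913, 30.224, 82.088, -0, 67.689, -10.227], TCP at [0.171, 0.601, 0.223] pointing down, gripper open.
Joint ranges: [-176.69, 176.69], [-43.24, 126.21], [12.49, 139.97], [-82, 262], [0, 151.66], [-163.58, 163.58]. Speed limits (degrees/s): [159.86, 159.86, 180, 180, 180, 180].

INTERFACE

Orientations are given as a 3x3 rotation matrix whose columns are the frame's x, y, z axes.
In Python, from rig import bot, imaging gives the robot as it stands.
- The arm moves only by the tool drive_tool, never from a script. Its argument "deltas" is text: rows parted by semicolons, each of 5 numbers parted by spaces: the finger opening in mm, from 0 to 87, then the shift along the world's x, y, z in mm, then the turn about the world's z in rad. In form: jaw dx dy dz twist; .... A call has 1 to 12 rows; each row is the pose to reach, as a shift and turn from the pose commanded when the call began; what a row does not reach only later rows make up. A row lasts 1/10 s, in which the tool goes at most 50 mm and 8.59 degrees, less where a joint would pass 70% of its speed; a pose out of reach is approached as far as the arm can. A call with a gripper value outside its range is refused whole. The fingers move at their own pace and stop on an object; the grip force is fixed at half the most. Time passes only in rows, so rows that repeat a pose let the fingers close. It gives the time, the measured TCP pose, the force, the opening and the grip force at its end, in the units of the state.
- bot.read_state(): the state, without advancing time (a new reading comes with each control period).
- imaging.capture(name): name is "scene" or "top" or "wrist"; returns the picture (420x560x3 uint8, red, green, blue); there is no depth.
- imaging.camera_model(name): a dict with "fx", "fy", "cx", "cy" (pixels), "dist" ([k1, k2, p1, p2, k3] as OpenCV has them; the pictures are not rectified), "T" (4x4, takes a point from camera to world coordinates). Camera axes: x right, y down, z forward; pixel columns grow to the right and rows downward; lengths in m; the calibration is good to about 2 mm. A picture is of the moment at which its call begins: read the wrist's pose just before it. camera_model takes no time and is no camera call; for the wrist camera it gives the pose at the moment of the call.
- bot.hand_in(): hands the job in; it is judged then, once.
The state is a dict: "time_s": time; "joint_positions": joint angles; "qvel": joint speeds; "tau": joint torques, N m; "position": TCP position; "tcp_rot": TCP orientation; "force": force on the tool from outside, world axes, zero at the start; "moment": the same for the moment, N m; "opening": opening from 0.0 (shut) to 1.0 (fully open); "grasp_force": force on a finger pad.
Only numpy, scipy, OpenCV 4.12 (cv2) and the standard library are available. Lean on these libraries where they do the work, as an engineer would, in place of code of your own. Each camera call takes 0.05 s, during which the arm holds its last target. There are 200 camera calls.

## Working session

There is one attempt and no reset: what is moved stays moved. The work goes in short steps, Python scripts to look and compute and a tool call to move; the robot and the scene stay as the last step left them, time stands still between calls to the robot, and variables do not carry over. Pictures are saved under pics/ and viewed, at most 10 in all, crops included, and the job is handed in when it is done.

Besides the shell and the picture viewer there is one more tool, called after "Request:" by a JSON object that holds its "api" and its "payload". drive_tool: Moves the arm, as the interface text tells. Its arguments: {"type":"object","properties":{"deltas":{"type":"string"}},"required":["deltas"]}

```bash
mkdir -p pics; python3 - <<'E'
from rig import bot, imaging
import cv2,numpy as np
s=bot.read_state();print(s)
for n in("scene","top"):
    im=imaging.capture(n);cv2.imwrite(f"pics/{n}0.png",im[:,:,::-1]);m=imaging.camera_model(n);print(n,m)
E
```

```text
{'time_s': 0.0, 'joint_positions': array([ 6.39136751e+01,  3.02803415e+01,  8.21558457e+01, -6.43435806e-04,
        6.76897920e+01, -1.02252077e+01]), 'qvel': array([-0.04831807, -0.02496909, -0.00131281,  0.03473123,  0.02743799,
        0.01017609]), 'tau': array([-3.10148152e-04, -4.40039027e+01, -1.76599056e+01,  6.33459887e-02,
        5.81306848e-02, -1.66247028e-04]), 'position': array([0.17044189, 0.60054884, 0.2215599 ]), 'tcp_rot': array([[-9.61927992e-01,  2.73301339e-01, -9.57513983e-04],
       [ 2.73302752e-01,  9.61926030e-01, -1.97933765e-03],
       [ 3.80101996e-04, -2.16567149e-03, -9.99997583e-01]]), 'force': array([ 0.48179992, -0.43462504, -0.37464927]), 'moment': array([-0.00282047, -0.00030486,  0.03065982]), 'grasp_force': 0.0, 'opening': 1.002930463472014}
scene {'fx': 491.56435788104017, 'fy': 491.56435788104017, 'cx': 278.09659542455944, 'cy': 215.69499862796087, 'dist': array([0.01448242, 0.        , 0.        , 0.        , 0.        ]), 'T': array([[-0.2918213 ,  0.56384215, -0.77260751,  1.5214759 ],
       [ 0.9562425 ,  0.18971474, -0.22272986,  0.35214899],
       [ 0.02099055, -0.80379745, -0.59453263,  0.89748714],
       [ 0.        ,  0.        ,  0.        ,  1.        ]])}
top {'fx': 519.6989686815881, 'fy': 519.6989686815881, 'cx': 272.81798091418756, 'cy': 209.37553993230523, 'dist': array([-0.00243553,  0.        ,  0.        ,  0.        ,  0.        ]), 'T': array([[-0.01912662, -0.98455112,  0.17404963,  0.34251273],
       [-0.99953493,  0.01469394, -0.02672105,  0.07634607],
       [ 0.02375077, -0.17447977, -0.98437427,  1.21011044],
       [ 0.        ,  0.        ,  0.        ,  1.        ]])}
```

View pics/scene0.png

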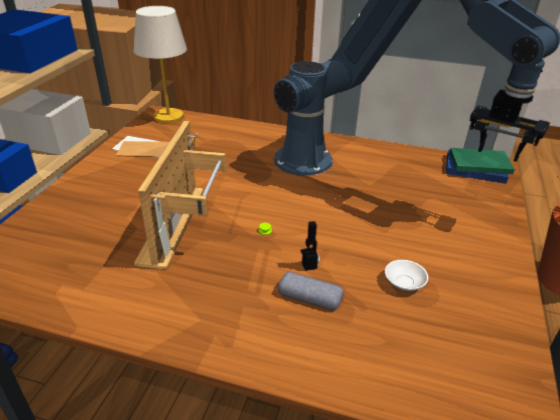

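View pics/top0.png

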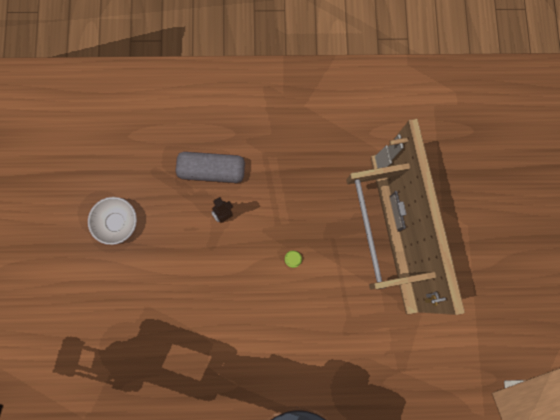

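The scene view shows the light at about (311,245) and the rail from (205,205) to (220,165). In the top view the light is at (222,210), the rail runs (358,180)–(378,282), the case is at (210,168), the grip at (293,259) and the dish at (113,221). I'll zoom in.

```bash
python3 - <<'E'
import cv2,numpy as np
t=cv2.imread("pics/top0.png");s=cv2.imread("pics/scene0.png")
f=lambda im,x,y,w,h,k:cv2.resize(im[y:y+h,x:x+w],(w*k,h*k),interpolation=cv2.INTER_CUBIC)
a=f(t,195,185,65,50,6);b=f(s,280,210,65,70,6);c=f(t,340,165,110,130,3);
H=np.zeros((600,800,3),np.uint8)
H[:300,:390]=a;H[:420,400:790]=b
H[305:600,:330]=c[:295]
cv2.imwrite("pics/z.png",H)
E
```

```text
(no output)
```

View pics/z.png

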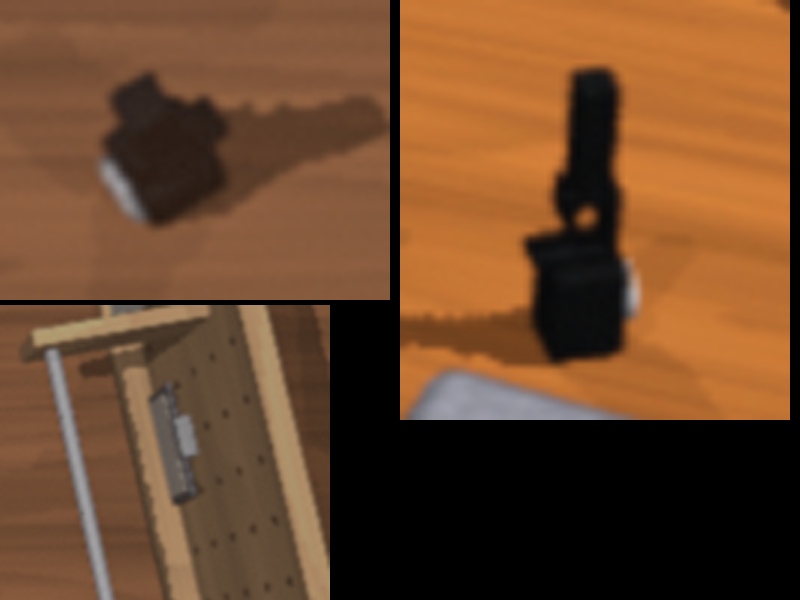

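```bash
cat >h.py <<'E'
import cv2,numpy as np
from scipy.optimize import minimize
def proj(m,P):
    W=np.linalg.inv(m["T"]);K=np.array([[m["fx"],0,m["cx"]],[0,m["fy"],m["cy"]],[0,0,1]])
    return cv2.projectPoints(np.asarray(P,float).reshape(-1,3),cv2.Rodrigues(W[:3,:3])[0],W[:3,3],K,np.array(m["dist"]))[0].reshape(-1,2)
def ray(m,uv):
    K=np.array([[m["fx"],0,m["cx"]],[0,m["fy"],m["cy"]],[0,0,1]])
    n=cv2.undistortPoints(np.asarray(uv,float).reshape(-1,1,2),K,np.array(m["dist"])).reshape(-1,2)
    d=np.c_[n,np.ones(len(n))]@m["T"][:3,:3].T
    return m["T"][:3,3],d
def onplane(m,uv,z):
    o,d=ray(m,uv);return o+d*((z-o[2])/d[:,2])[:,None]
def frame(x,y,yaw,P):
    c,s=np.cos(yaw),np.sin(yaw);P=np.asarray(P,float)
    return P@np.array([[c,-s,0],[s,c,0],[0,0,1]]).T+[x,y,0]
def box(a,b,c,d,e,f): return np.array([[x,y,z] for x in(a,b) for y in(c,d) for z in(e,f)])/1000
L=[box(-18,18,-17,17,0,51),box(-13,26,-9,9,51,59),box(-13,-7,-9,9,55,91),box(-13,13,-9,9,84,91),box(7,13,-9,9,71,90),box(-9,9,-9,9,91,147)]
E
cat >a.py <<'E'
from h import *
from rig import imaging
M={n:imaging.camera_model(n) for n in("scene","top")}
I={n:cv2.imread(f"pics/{n}0.png") for n in M}
roi={"scene":(285,212,45,62),"top":(205,190,32,38)};S=4;T={}
for n,(x,y,w,h) in roi.items():
    g=cv2.resize(I[n][y:y+h,x:x+w].max(2),(w*S,h*S),interpolation=cv2.INTER_CUBIC)
    T[n]=g<(62 if n=="top" else 70);print(n,T[n].mean())
def sil(n,p):
    x,y,w,h=roi[n];m=np.zeros((h*S,w*S),np.uint8)
    for b in L:
        q=(proj(M[n],frame(*p,b))-[x,y]+.5)*S-.5
        cv2.fillConvexPoly(m,cv2.convexHull(np.round(q*16).astype(np.int32)),1,shift=4)
    return m>0
def cost(p): 
    p=(p[0],p[1],p[2]);return sum(1-(sil(n,p)&T[n]).sum()/(sil(n,p)|T[n]).sum() for n in roi)
g=onplane(M["top"],[[222,212]],.03)[0];best=None
for yaw in np.radians(range(-90,0,15)):
    r=minimize(cost,[g[0],g[1],yaw],method="Nelder-Mead",options=dict(initial_simplex=[[g[0]+a,g[1]+b,yaw+c] for a,b,c in((0,0,0),(.015,0,.05),(0,.015,-.05),(0,0,.25))]))
    if best is None or r.fun<best.fun:best=r
print("light",best.x,np.degrees(best.x[2]),best.fun)
print({n:round((sil(n,best.x)&T[n]).sum()/(sil(n,best.x)|T[n]).sum(),3) for n in roi})
# rail line
pts={}
H=I["top"].astype(int)
def ctr(im,u0,axis,lo,hi,f):
    out=[]
    for k in range(lo,hi):
        c=f(k);js=np.arange(int(c)-5,int(c)+7)
        px=(im[k,js] if axis=="row" else im[js,k]).astype(float)
        w=np.clip(px[:,0]-u0,0,None)
        if w.sum()>40: j=(w*js).sum()/w.sum();out.append((j,k) if axis=="row" else (k,j))
    return np.array(out)
a=ctr(I["top"],95,"row",190,275,lambda v:358+(v-181)*20/101)
b=ctr(I["scene"],150,"row",170,195,lambda v:220-(v-165)*15/38)
def line(p):
    l=cv2.fitLine(p.astype(np.float32),cv2.DIST_HUBER,0,.01,.01).ravel();return l[:2],l[2:]
la,lb=line(a),line(b);print("lines",la,lb,len(a),len(b))
def npl(n,l):
    d,c=l;o,r=ray(M[n],[c-20*d,c+20*d]);k=np.cross(r[0],r[1]);k/=np.linalg.norm(k);return k,k@o
(ka,ca),(kb,cb)=npl("top",la),npl("scene",lb)
d=np.cross(ka,kb);d/=np.linalg.norm(d);print("dir",d)
# rail ends from top picture at cheek inner faces (eyeballed), on 3D line
for v in(183,229,279):
    u=la[1][0]+(v-la[1][1])*la[0][0]/la[0][1];o,r=ray(M["top"],[[u,v]])
    s=(cb-kb@o)/(kb@r[0]);print(v,o+s*r[0])
for c,uv in(("dish",(113,221)),("case",(210,168)),("grip",(293,259))):print(c,onplane(M["top"],[uv],.02)[0])
im=I["top"].copy();im[T["top"].shape[0]*0:0]=0
for n in roi:
    x,y,w,h=roi[n];z=cv2.resize(I[n][y:y+h,x:x+w],(w*S,h*S));cs,_=cv2.findContours(sil(n,best.x).astype(np.uint8),0,1);cv2.drawContours(z,cs,-1,(0,255,0),1);cv2.imwrite(f"pics/f_{n}.png",z)
A,B=cv2.imread("pics/f_scene.png"),cv2.imread("pics/f_top.png")
C=np.zeros((248,320,3),np.uint8);C[:,:180]=A;C[:152,185:313]=B;cv2.imwrite("pics/f.png",cv2.resize(C,None,fx=2,fy=2))
E
python3 a.py
```

```text
scene 0.18178763440860216
top 0.25668174342105265
light [ 0.54890478  0.16107112 -1.23557921] -70.79347408050785 0.35815671688720685
{'scene': np.float64(0.844), 'top': np.float64(0.798)}
lines (array([0.21443681, 0.97673786], dtype=float32), array([368.01385, 230.8    ], dtype=float32)) (array([ 0.41300794, -0.91072744], dtype=float32), array([208.08788, 185.4    ], dtype=float32)) 85 25
dir [-9.86303501e-01 -1.64939700e-01 -5.46280140e-04]
183 [ 0.5790437  -0.1275075   0.16972392]
229 [ 0.48316382 -0.14353314  0.16968972]
279 [ 0.38218133 -0.16042892  0.16961468]
dish [0.53127148 0.41231782 0.02      ]
case [0.6539934  0.18997413 0.02      ]
grip [4.3686908e-01 2.7025523e-05 2.0000000e-02]
```

View pics/f.png

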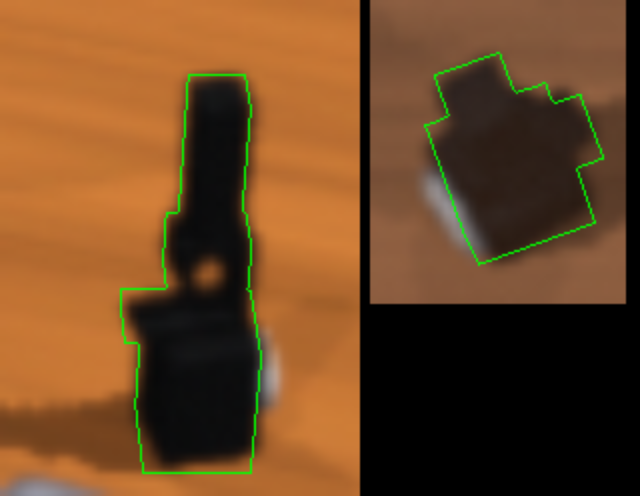

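The fit puts the light near (0.549, 0.161). Its yaw looks off: the lens edge suggests about -60°. The rail comes out level, 0.170 m high, centred near (0.481, -0.144), and its length matches the 212 mm given. I'll move above the light and check with the wrist camera.

Request:
{"api": "drive_tool", "payload": {"deltas": "87 40 -45 0 -0.13; 87 78 -90 0 -0.26; 87 110 -130 0 -0.39; 87 140 -165 0 -0.52; 87 172 -200 0 -0.65; 87 205 -240 0 -0.77; 87 237 -275 0 -0.77; 87 270 -315 0 -0.77; 87 300 -350 0 -0.77; 87 330 -385 0 -0.77; 87 358 -415 0 -0.77; 87 378 -440 0 -0.77"}}

```text
time_s: 1.3
position: [0.5511, 0.1584, 0.2223]
tcp_rot: [[-0.498, 0.867, 0.001], [0.867, 0.498, -0.0], [-0.001, 0.001, -1.0]]
force: [0.3, -0.2, -0.6]
opening: 1.0
grasp_force: 0.0
```

```bash
python3 - <<'E'
from rig import bot, imaging
import cv2,numpy as np,pickle
imaging.capture("top");s=bot.read_state();print(s["time_s"],s["position"],s["tcp_rot"][:,1],s["qvel"].round(2),s["force"],s["joint_positions"].round(1))
m=imaging.camera_model("wrist");im=imaging.capture("wrist");cv2.imwrite("pics/w1.png",im[:,:,::-1]);print(m);pickle.dump(m,open("w1.pkl","wb"))
E
```

```text
1.35 [0.55444317 0.15508982 0.2223657 ] [0.86801253 0.49653533 0.00262877] [ 3.3  -1.18  1.97  2.05 -0.55  5.3 ] [ 1.76779842 -0.33460711  1.00939214] [  4.6  26.3  89.5  -0.2  63.9 -25. ]
{'fx': 328.0643129326178, 'fy': 328.0643129326178, 'cx': 282.6977072691919, 'cy': 206.5094665108231, 'dist': array([-0.04992458,  0.        ,  0.        ,  0.        ,  0.        ]), 'T': array([[ 0.86834157,  0.47085152,  0.15582607,  0.51283333],
       [ 0.49595449, -0.82654957, -0.26616715,  0.22919864],
       [ 0.00347276,  0.30840664, -0.95124828,  0.38401594],
       [ 0.        ,  0.        ,  0.        ,  1.        ]])}
```

View pics/w1.png

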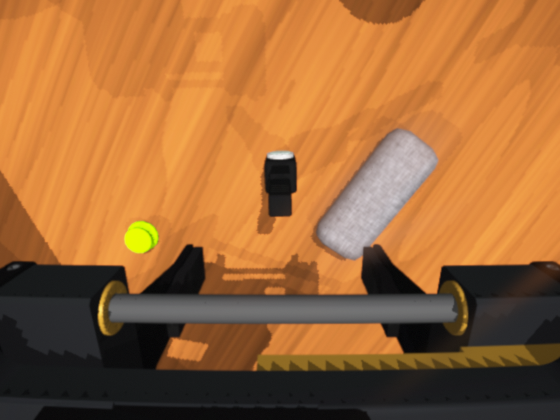

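The wrist view shows the light upright at (280,183), with the lens at the top (280,155) and the tab at (280,205). It lines up with the jaws, so its yaw is about -60°. The case is at (378,195) and the grip at (141,237). I'll refit from a settled picture.

```bash
cat >b.py <<'E'
from h import *
from rig import bot,imaging
for _ in range(4): imaging.capture("top")
M={n:imaging.camera_model(n) for n in("scene","top","wrist")}
cv2.imwrite("pics/wrist0.png",imaging.capture("wrist")[:,:,::-1])
s=bot.read_state();print(s["time_s"],s["position"],np.degrees(np.arctan2(s["tcp_rot"][1,1],s["tcp_rot"][0,1])),s["force"])
I={n:cv2.imread(f"pics/{n}0.png") for n in M}
roi={"scene":(285,212,45,62),"top":(205,190,32,38),"wrist":(250,135,60,95)};S=4
bg={}
def sil(n,p):
    x,y,w,h=roi[n];m=np.zeros((h*S,w*S),np.uint8)
    for b in L:
        q=(proj(M[n],frame(*p,b))-[x,y]+.5)*S-.5
        cv2.fillConvexPoly(m,cv2.convexHull(np.round(q*16).astype(np.int32)),1,shift=4)
    return m>0
T={}
for n,(x,y,w,h) in roi.items():
    g=cv2.resize(I[n][y:y+h,x:x+w,2],(w*S,h*S),interpolation=cv2.INTER_CUBIC)
    t,_=cv2.threshold(g,0,255,cv2.THRESH_OTSU)
    t={"top":75,"scene":80,"wrist":70}[n]; T[n]=g<t
def iou(n,p): a=sil(n,p);return (a&T[n]).sum()/(a|T[n]).sum()
def fit(ns):
    best=None
    for yaw in np.radians((-75,-62,-50)):
        r=minimize(lambda p:-sum(iou(n,p) for n in ns),[.55,.16,yaw],method="Nelder-Mead",options=dict(initial_simplex=[[.55+a,.16+b,yaw+c] for a,b,c in((0,0,0),(.015,0,.05),(0,.015,-.05),(0,0,.25))]))
        if best is None or r.fun<best.fun:best=r
    p=best.x;print(ns,p[:2].round(4),np.degrees(p[2]).round(1),[round(iou(n,p),3) for n in ns]);return p
for ns in(["wrist"],["top"],["scene"],["top","scene"],list(roi)): p=fit(ns)
C=np.zeros((400,580,3),np.uint8);u=0
for n in roi:
    x,y,w,h=roi[n];z=cv2.resize(I[n][y:y+h,x:x+w],(w*S,h*S));cs,_=cv2.findContours(sil(n,p).astype(np.uint8),0,1);cv2.drawContours(z,cs,-1,(0,255,0),1);C[:h*S,u:u+w*S]=z;u+=w*S+5
cv2.imwrite("pics/f3.png",C)
E
python3 b.py
```

```text
1.65 [0.54747825 0.16219856 0.22228859] 30.105671445126482 [-0.22405282  0.14213028  0.09809214]
['wrist'] [0.5534 0.1549] -59.6 [np.float64(0.847)]
['top'] [0.5482 0.1602] -62.4 [np.float64(0.888)]
['scene'] [0.547  0.1614] -72.0 [np.float64(0.873)]
['top', 'scene'] [0.5485 0.1607] -63.9 [np.float64(0.884), np.float64(0.839)]
['scene', 'top', 'wrist'] [0.5493 0.1608] -64.2 [np.float64(0.838), np.float64(0.881), np.float64(0.79)]
```

View pics/f3.png

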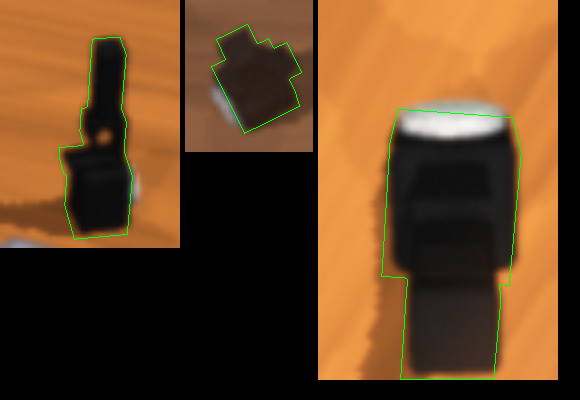

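The wrist picture confirms a yaw of about -60°, with the light centred at about (0.5485, 0.1612). That is within about 1.5 mm of the TCP. I'll descend and pinch.

Request:
{"api": "drive_tool", "payload": {"deltas": "87 1 -1 -20 0; 87 1 -1 -40 0; 87 1 -1 -60 0; 87 1 -1 -80 0; 87 1 -1 -95 0; 87 1 -1 -107 0; 87 1 -1 -107 0; 60 1 -1 -107 0; 40 1 -1 -107 0; 15 1 -1 -107 0; 10 1 -1 -107 0; 10 1 -1 -107 0"}}

```text
time_s: 2.85
position: [0.55, 0.1601, 0.116]
tcp_rot: [[-0.5, 0.866, 0.001], [0.866, 0.5, 0.0], [-0.0, 0.001, -1.0]]
force: [0.8, 0.2, 0.3]
opening: 0.632
grasp_force: 0.0
```

Request:
{"api": "drive_tool", "payload": {"deltas": "10 0 0 0 0; 10 0 0 0 0; 10 0 0 0 0"}}

```text
time_s: 3.15
position: [0.5497, 0.1602, 0.1155]
tcp_rot: [[-0.5, 0.866, -0.0], [0.866, 0.5, -0.0], [0.0, -0.0, -1.0]]
force: [0.3, -1.1, -0.1]
opening: 0.361
grasp_force: 0.0
```

```bash
python3 - <<'E'
from rig import bot, imaging
import cv2,numpy as np
s=bot.read_state();print(s)
E
```

```text
{'time_s': 3.15, 'joint_positions': array([ 5.06496068e+00,  3.44947076e+01,  9.51606765e+01, -6.57347345e-04,
        5.03483611e+01, -2.49544676e+01]), 'qvel': array([ 0.0137447 ,  0.01937966,  0.00949409, -0.01559872, -0.06595262,
        0.03871082]), 'tau': array([-8.94086425e-04, -4.22840381e+01, -1.26653829e+01,  4.12706751e-02,
        6.61314698e-02,  6.93776497e-05]), 'position': array([0.54974281, 0.1601568 , 0.11553914]), 'tcp_rot': array([[-5.00299968e-01,  8.65852146e-01, -6.43311183e-05],
       [ 8.65852148e-01,  5.00299968e-01, -1.45697817e-05],
       [ 1.95695796e-05, -6.29904983e-05, -9.99999998e-01]]), 'force': array([ 0.30903682, -1.14031754, -0.11435886]), 'moment': array([-0.07380813,  0.06858162,  0.0147679 ]), 'grasp_force': 0.0, 'opening': 0.36136566268447634}
```

Request:
{"api": "drive_tool", "payload": {"deltas": "10 0 0 0 0; 10 0 0 0 0; 10 0 0 0 0; 10 0 0 0 0; 10 0 0 0 0"}}

```text
time_s: 3.65
position: [0.5497, 0.1602, 0.1155]
tcp_rot: [[-0.5, 0.866, -0.0], [0.866, 0.5, -0.0], [0.0, -0.0, -1.0]]
force: [-0.9, -0.4, -1.1]
opening: 0.206
grasp_force: 29.9
```

Request:
{"api": "drive_tool", "payload": {"deltas": "10 0 0 0 0; 10 0 0 0 0; 10 0 0 5 0; 10 0 0 10 0; 10 0 0 20 0"}}

```text
time_s: 4.15
position: [0.5493, 0.1602, 0.1357]
tcp_rot: [[-0.5, 0.866, -0.001], [0.866, 0.5, -0.0], [0.001, -0.001, -1.0]]
force: [0.0, -0.9, -1.1]
opening: 0.203
grasp_force: 29.9
```

```bash
python3 - <<'E'
from rig import bot, imaging
import cv2,numpy as np
for n in("wrist","wrist","scene"): im=imaging.capture(n); cv2.imwrite(f"pics/{n}2.png",im[:,:,::-1])
s=bot.read_state();print(s["time_s"],s["position"],s["force"],s["moment"],s["opening"],s["grasp_force"])
w=cv2.imread("pics/wrist2.png")[60:340,130:430];c=cv2.resize(cv2.imread("pics/scene2.png")[140:290,240:380],None,fx=3,fy=3)
C=np.zeros((560,800,3),np.uint8);C[:280,:300]=w;C[:450,310:730]=c;cv2.imwrite("pics/g2.png",C)
E
```

```text
4.3 [0.55061091 0.16030072 0.13675738] [ 0.34486693 -0.85540161 -0.87229304] [-0.10988113  0.0040417  -0.0295174 ] 0.20684731964165276 29.86350710503757
```

View pics/g2.png

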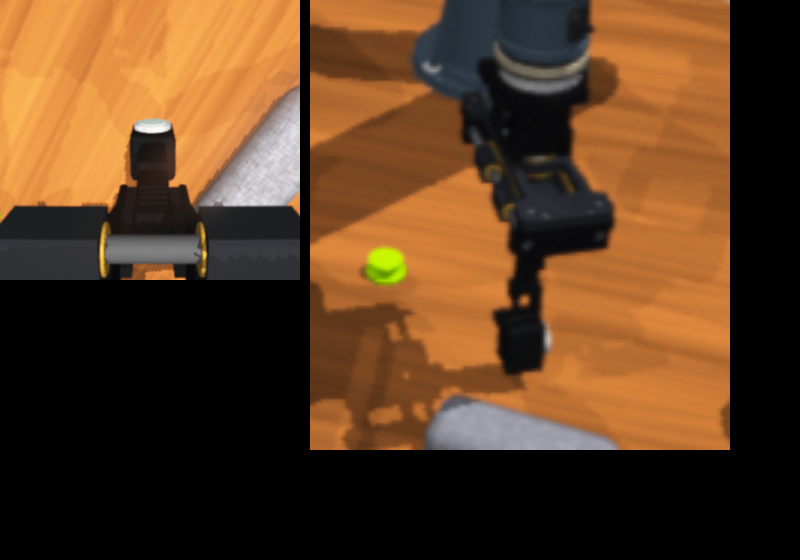

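The light is held: the pads read 18 mm, flush with the tab, and it hangs upright, clear of the case and the grip. The light centre is about 50.5 mm below the TCP and about 1.5 mm behind it along light x. Next I'll carry it to a spot about 50 mm before the rail.

Request:
{"api": "drive_tool", "payload": {"deltas": "10 0 -10 25 0; 10 -6 -35 45 -0.06; 10 -14 -65 65 -0.12; 10 -24 -95 65 -0.18; 10 -34 -125 65 -0.24; 10 -44 -155 65 -0.3; 10 -53 -185 65 -0.358; 10 -61 -210 65 -0.358; 10 -69 -232 65 -0.358; 10 -74 -247 65 -0.358; 10 -77 -255 65 -0.358; 10 -77 -255 65 -0.358"}}

```text
time_s: 5.5
position: [0.4725, -0.0955, 0.2006]
tcp_rot: [[-0.164, 0.987, 0.0], [0.987, 0.164, 0.0], [-0.0, 0.0, -1.0]]
force: [-0.1, 0.3, -0.6]
opening: 0.202
grasp_force: 29.9
```

```bash
cat >st.py <<'E'
from rig import bot,imaging
import numpy as np,cv2,sys
n=int(sys.argv[1]) if len(sys.argv)>1 else 6
R=[]
for i in range(n): im=imaging.capture("top");R.append(bot.read_state())
R=R[-max(n-2,1):]
p=np.mean([r["position"] for r in R],0);y=np.mean([r["tcp_rot"][:,1] for r in R],0)
print("t",R[-1]["time_s"],"pos",p.round(4),"sd",np.std([r["position"] for r in R],0).round(5),"F",np.mean([r["force"] for r in R],0).round(2),"Mo",np.mean([r["moment"] for r in R],0).round(3),"yaw",np.degrees(np.arctan2(y[1],y[0])).round(2),"open",R[-1]["opening"]*87)
xd=np.array([.165,-.986]);rail=np.array([.481,-.144]);print("TCP rel rail in rack x,y mm:",((p[:2]-rail)@xd*1000).round(1),((p[:2]-rail)@np.array([.986,.165])*1000).round(1))
cv2.imwrite("pics/top_l.png",im[:,:,::-1])
E
python3 st.py 8;python3 - <<'E'
from rig import imaging
import cv2,numpy as np
a=imaging.capture("scene")[:,:,::-1];cv2.imwrite("pics/scene3.png",a);b=cv2.imread("pics/top_l.png");w=imaging.capture("wrist")[:,:,::-1]
C=np.zeros((600,800,3),np.uint8);C[:315,:390]=cv2.resize(a[125:230,165:295],None,fx=3,fy=3);C[:330,400:790]=cv2.resize(b[170:280,320:450],None,fx=3,fy=3);C[335:595,:560]=w[:260]
cv2.imwrite("pics/g3.png",C)
E
```

```text
t 5.9 pos [ 0.4729 -0.0941  0.2005] sd [3.e-05 7.e-05 1.e-05] F [ 0.31  0.23 -0.99] Mo [-0.069  0.029 -0.012] yaw 9.57 open 17.118514388653864
TCP rel rail in rack x,y mm: -50.5 0.2
```

View pics/g3.png

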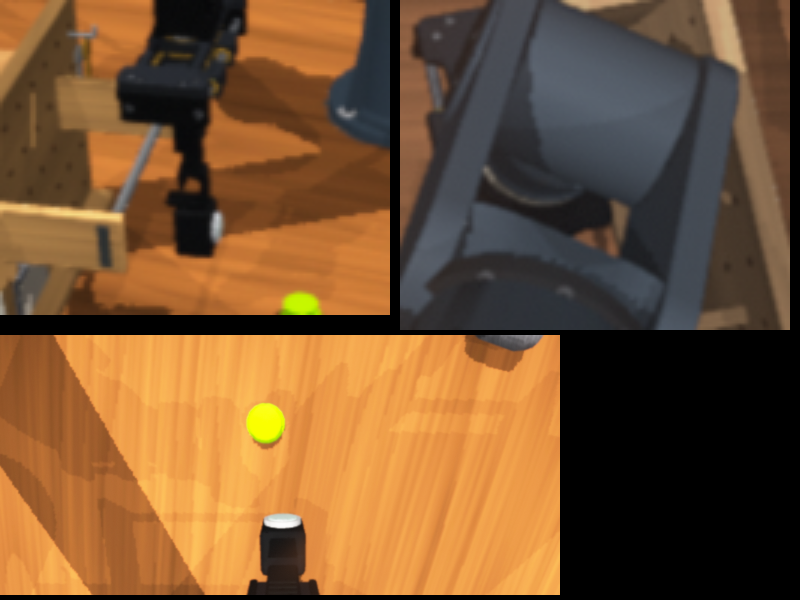

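The light is upright and in line with the rail's middle (y +0.2 mm). I'll advance 31 mm along rack x so the tongue is under the rail, then raise part of the way.

Request:
{"api": "drive_tool", "payload": {"deltas": "10 1 -6 0 0; 10 2 -12 0 0; 10 3 -18 0 0; 10 4 -23 0 0; 10 4.5 -27 0 0; 10 5.1 -30.6 0 0; 10 5.1 -30.6 0 0; 10 5.1 -30.6 0 0; 10 5.1 -30.6 0 0"}}

```text
time_s: 6.9
position: [0.4777, -0.1252, 0.2005]
tcp_rot: [[-0.165, 0.986, -0.0], [0.986, 0.165, 0.0], [0.0, -0.0, -1.0]]
force: [0.5, 0.1, -1.5]
opening: 0.204
grasp_force: 29.9
```

Request:
{"api": "drive_tool", "payload": {"deltas": "10 0 0 2 0; 10 0 0 4 0; 10 0 0 6 0; 10 0 0 8 0; 10 0 0 9 0; 10 0 0 10 0; 10 0 0 11 0; 10 0 0 12 0; 10 0 0 12 0; 10 0 0 12 0"}}

```text
time_s: 7.9
position: [0.4778, -0.1254, 0.2125]
tcp_rot: [[-0.165, 0.986, -0.0], [0.986, 0.165, 0.0], [0.0, -0.0, -1.0]]
force: [-0.3, 0.1, -1.1]
opening: 0.207
grasp_force: 29.9
```

Request:
{"api": "drive_tool", "payload": {"deltas": "10 0 0 0.5 0; 10 0 0 1 0; 10 0 0 1.5 0; 10 0 0 2 0; 10 0 0 2 0; 10 0 0 2 0"}}

```text
time_s: 8.5
position: [0.4779, -0.1254, 0.2146]
tcp_rot: [[-0.165, 0.986, 0.0], [0.986, 0.165, -0.0], [-0.0, 0.0, -1.0]]
force: [-0.3, 0.6, -1.5]
opening: 0.209
grasp_force: 29.9
```

Request:
{"api": "drive_tool", "payload": {"deltas": "10 0 0 0.5 0; 10 0 0 1 0; 10 0 0 1.5 0; 10 0 0 1.5 0; 10 0 0 1.5 0"}}

```text
time_s: 9.0
position: [0.4779, -0.1254, 0.2161]
tcp_rot: [[-0.165, 0.986, -0.0], [0.986, 0.165, -0.0], [0.0, -0.0, -1.0]]
force: [-0.4, 0.1, -1.2]
opening: 0.208
grasp_force: 29.9
```

Request:
{"api": "drive_tool", "payload": {"deltas": "10 0 0 0.5 0; 10 0 0 1 0; 10 0 0 1 0; 10 0 0 1 0"}}

```text
time_s: 9.4
position: [0.4779, -0.1254, 0.2171]
tcp_rot: [[-0.165, 0.986, 0.0], [0.986, 0.165, -0.0], [-0.0, 0.0, -1.0]]
force: [0.4, 0.7, -0.3]
opening: 0.206
grasp_force: 29.9
```

Request:
{"api": "drive_tool", "payload": {"deltas": "10 0 0 0.5 0; 10 0 0 1 0; 10 0 0 1 0; 10 0 0 1 0"}}

```text
time_s: 9.8
position: [0.4779, -0.1254, 0.2181]
tcp_rot: [[-0.165, 0.986, 0.0], [0.986, 0.165, -0.0], [-0.0, 0.0, -1.0]]
force: [0.1, 0.6, -0.4]
opening: 0.206
grasp_force: 29.9
```

Request:
{"api": "drive_tool", "payload": {"deltas": "10 0 0 0.5 0; 10 0 0 1 0; 10 0 0 1 0; 10 0 0 1 0"}}

```text
time_s: 10.2
position: [0.4779, -0.1254, 0.2191]
tcp_rot: [[-0.165, 0.986, 0.0], [0.986, 0.165, -0.0], [-0.0, 0.0, -1.0]]
force: [-0.6, -0.4, -1.9]
opening: 0.206
grasp_force: 29.9
```

Request:
{"api": "drive_tool", "payload": {"deltas": "10 0 0 0.4 0; 10 0 0 0.8 0; 10 0 0 0.8 0; 10 0 0 0.8 0"}}

```text
time_s: 10.6
position: [0.4779, -0.1254, 0.2199]
tcp_rot: [[-0.165, 0.986, 0.0], [0.986, 0.165, -0.0], [-0.0, 0.0, -1.0]]
force: [-0.0, 0.4, -0.9]
opening: 0.202
grasp_force: 29.9
```

Request:
{"api": "drive_tool", "payload": {"deltas": "10 0 0 0.4 0; 10 0 0 0.8 0; 10 0 0 0.8 0; 10 0 0 0.8 0"}}

```text
time_s: 11.0
position: [0.4777, -0.1254, 0.2203]
tcp_rot: [[-0.165, 0.986, -0.0], [0.986, 0.165, 0.0], [0.0, -0.0, -1.0]]
force: [0.0, -1.0, -4.8]
opening: 0.205
grasp_force: 29.9
```

Request:
{"api": "drive_tool", "payload": {"deltas": "10 0 0 0.4 0; 10 0 0 0.8 0; 10 0 0 0.8 0; 10 0 0 0.8 0"}}

```text
time_s: 11.4
position: [0.4776, -0.1255, 0.2206]
tcp_rot: [[-0.165, 0.986, -0.001], [0.986, 0.165, 0.0], [0.0, -0.001, -1.0]]
force: [2.0, -3.2, -15.6]
opening: 0.205
grasp_force: 29.9
```

The tongue touches at TCP z ≈ 0.2202, which puts the rail axis at about 0.1687 and agrees with the cameras. I'll drop to mid-gap (1 mm below contact), then start in sideways.

Request:
{"api": "drive_tool", "payload": {"deltas": "10 0 0 -1 0; 10 0 0 -2 0; 10 0 0 -2.3 0; 10 0 0 -2.3 0; 10 0 0 -2.3 0"}}

```text
time_s: 11.9
position: [0.4782, -0.1254, 0.2199]
tcp_rot: [[-0.165, 0.986, 0.001], [0.986, 0.165, -0.0], [-0.001, 0.001, -1.0]]
force: [0.4, -0.6, -1.6]
opening: 0.201
grasp_force: 29.9
```

```bash
python3 st.py 4
```

```text
t 12.1 pos [ 0.478  -0.1254  0.2195] sd [4.e-05 1.e-05 6.e-05] F [ 0.01  0.23 -0.67] Mo [-0.089  0.042  0.016] yaw 9.51 open 18.062267901553906
TCP rel rail in rack x,y mm: -18.9 0.1
```

Request:
{"api": "drive_tool", "payload": {"deltas": "10 0.15 -1 0 0; 10 0.3 -2 0 0; 10 0.5 -3 0 0; 10 0.5 -3 0 0; 10 0.5 -3 0 0"}}

```text
time_s: 12.6
position: [0.4783, -0.1285, 0.2191]
tcp_rot: [[-0.165, 0.986, -0.0], [0.986, 0.165, 0.0], [0.0, -0.0, -1.0]]
force: [0.2, -0.3, -1.5]
opening: 0.206
grasp_force: 29.9
```

Request:
{"api": "drive_tool", "payload": {"deltas": "10 0.15 -1 0 0; 10 0.3 -2 0 0; 10 0.5 -3 0 0; 10 0.5 -3 0 0; 10 0.5 -3 0 0"}}

```text
time_s: 13.1
position: [0.4788, -0.1314, 0.2191]
tcp_rot: [[-0.165, 0.986, -0.0], [0.986, 0.165, 0.0], [0.0, -0.0, -1.0]]
force: [-0.2, 0.4, -1.0]
opening: 0.202
grasp_force: 29.9
```

Request:
{"api": "drive_tool", "payload": {"deltas": "10 0.15 -1 0 0; 10 0.3 -2 0 0; 10 0.5 -3 0 0; 10 0.5 -3 0 0; 10 0.5 -3 0 0"}}

```text
time_s: 13.6
position: [0.4794, -0.1345, 0.2191]
tcp_rot: [[-0.165, 0.986, -0.0], [0.986, 0.165, 0.0], [0.0, -0.0, -1.0]]
force: [-0.1, -0.0, -1.6]
opening: 0.202
grasp_force: 29.9
```

Request:
{"api": "drive_tool", "payload": {"deltas": "10 0.15 -1 0 0; 10 0.3 -2 0 0; 10 0.5 -3 0 0; 10 0.7 -4 0 0; 10 0.7 -4 0 0; 10 0.7 -4 0 0"}}

```text
time_s: 14.2
position: [0.4801, -0.1384, 0.2192]
tcp_rot: [[-0.165, 0.986, -0.0], [0.986, 0.165, 0.0], [0.0, -0.0, -1.0]]
force: [1.0, -0.3, -1.6]
opening: 0.208
grasp_force: 29.9
```

Request:
{"api": "drive_tool", "payload": {"deltas": "10 0.15 -1 0 0; 10 0.3 -2 0 0; 10 0.5 -3 0 0; 10 0.7 -4 0 0; 10 0.7 -4 0 0; 10 0.7 -4 0 0"}}

```text
time_s: 14.8
position: [0.4807, -0.1424, 0.2191]
tcp_rot: [[-0.165, 0.986, -0.0], [0.986, 0.165, 0.0], [0.0, -0.0, -1.0]]
force: [0.8, -0.0, -0.3]
opening: 0.205
grasp_force: 29.9
```

Request:
{"api": "drive_tool", "payload": {"deltas": "10 0.15 -1 0 0; 10 0.3 -2 0 0; 10 0.3 -2 0 0; 10 0.3 -2 0 0"}}

```text
time_s: 15.2
position: [0.4811, -0.1444, 0.2191]
tcp_rot: [[-0.165, 0.986, -0.0], [0.986, 0.165, 0.0], [0.0, -0.0, -1.0]]
force: [-0.2, 0.1, -1.1]
opening: 0.203
grasp_force: 29.9
```

Request:
{"api": "drive_tool", "payload": {"deltas": "10 0.1 -0.5 0 0; 10 0.15 -1 0 0; 10 0.15 -1 0 0; 10 0.15 -1 0 0"}}

```text
time_s: 15.6
position: [0.4812, -0.1454, 0.2191]
tcp_rot: [[-0.165, 0.986, -0.0], [0.986, 0.165, 0.0], [0.0, -0.0, -1.0]]
force: [0.0, -0.1, -0.8]
opening: 0.205
grasp_force: 29.9
```

Request:
{"api": "drive_tool", "payload": {"deltas": "10 0.1 -0.4 0 0; 10 0.13 -0.8 0 0; 10 0.13 -0.8 0 0; 10 0.13 -0.8 0 0"}}

```text
time_s: 16.0
position: [0.4813, -0.1462, 0.2192]
tcp_rot: [[-0.165, 0.986, 0.0], [0.986, 0.165, -0.0], [-0.0, 0.0, -1.0]]
force: [-0.8, -0.0, -0.4]
opening: 0.207
grasp_force: 29.9
```

Request:
{"api": "drive_tool", "payload": {"deltas": "10 0.1 -0.4 0 0; 10 0.13 -0.8 0 0; 10 0.13 -0.8 0 0; 10 0.13 -0.8 0 0"}}

```text
time_s: 16.4
position: [0.4815, -0.147, 0.2191]
tcp_rot: [[-0.165, 0.986, -0.0], [0.986, 0.165, 0.0], [0.0, -0.0, -1.0]]
force: [-0.3, 0.7, -1.2]
opening: 0.205
grasp_force: 29.9
```

Request:
{"api": "drive_tool", "payload": {"deltas": "10 0.1 -0.4 0 0; 10 0.13 -0.8 0 0; 10 0.13 -0.8 0 0; 10 0.13 -0.8 0 0"}}

```text
time_s: 16.8
position: [0.4815, -0.1475, 0.2191]
tcp_rot: [[-0.165, 0.986, -0.0], [0.986, 0.165, 0.001], [0.001, -0.0, -1.0]]
force: [-0.5, 1.4, -0.7]
opening: 0.204
grasp_force: 29.9
```

Request:
{"api": "drive_tool", "payload": {"deltas": "10 0.1 -0.6 0 0; 10 0.1 -0.6 0 0; 10 0.1 -0.6 0 0"}}

```text
time_s: 17.1
position: [0.4815, -0.1479, 0.2191]
tcp_rot: [[-0.165, 0.986, -0.0], [0.986, 0.165, 0.001], [0.001, -0.0, -1.0]]
force: [0.4, 2.6, -0.1]
opening: 0.203
grasp_force: 29.9
```

The rail touches the back of the C at TCP y ≈ -0.1473, as predicted. I'll back off 2 mm to centre it, then let the light down.

Request:
{"api": "drive_tool", "payload": {"deltas": "10 -0.3 1.5 0 0; 10 -0.5 3.1 0 0; 10 -0.5 3.1 0 0; 10 -0.5 3.1 0 0; 10 -0.5 3.1 -2 0; 10 -0.5 3.1 -4 0; 10 -0.5 3.1 -6 0; 10 -0.5 3.1 -6 0; 10 -0.5 3.1 -6 0"}}

```text
time_s: 18.0
position: [0.4811, -0.1453, 0.213]
tcp_rot: [[-0.165, 0.986, -0.0], [0.986, 0.165, 0.0], [0.0, -0.0, -1.0]]
force: [0.8, 0.4, -1.5]
opening: 0.207
grasp_force: 29.9
```

Request:
{"api": "drive_tool", "payload": {"deltas": "10 0 0 -1.5 0; 10 0 0 -3 0; 10 0 0 -4.5 0; 10 0 0 -5.5 0; 10 0 0 -5.5 0; 10 0 0 -5.5 0"}}

```text
time_s: 18.6
position: [0.4812, -0.1453, 0.2076]
tcp_rot: [[-0.165, 0.986, -0.0], [0.986, 0.165, 0.0], [0.0, -0.0, -1.0]]
force: [-0.3, -0.1, -1.6]
opening: 0.201
grasp_force: 29.9
```

Request:
{"api": "drive_tool", "payload": {"deltas": "10 0 0 -0.5 0; 10 0 0 -1 0; 10 0 0 -1 0; 10 0 0 -1 0"}}

```text
time_s: 19.0
position: [0.4812, -0.1453, 0.2066]
tcp_rot: [[-0.165, 0.986, -0.0], [0.986, 0.165, -0.0], [-0.0, -0.0, -1.0]]
force: [0.3, -1.3, -1.6]
opening: 0.204
grasp_force: 29.9
```

Request:
{"api": "drive_tool", "payload": {"deltas": "10 0 0 -0.4 0; 10 0 0 -0.8 0; 10 0 0 -0.8 0; 10 0 0 -0.8 0"}}

```text
time_s: 19.4
position: [0.4812, -0.1453, 0.2058]
tcp_rot: [[-0.165, 0.986, -0.0], [0.986, 0.165, 0.0], [0.0, -0.0, -1.0]]
force: [0.7, -0.6, -1.6]
opening: 0.202
grasp_force: 29.9
```

Request:
{"api": "drive_tool", "payload": {"deltas": "10 0 0 -0.4 0; 10 0 0 -0.8 0; 10 0 0 -0.8 0; 10 0 0 -0.8 0"}}

```text
time_s: 19.8
position: [0.4812, -0.1453, 0.2052]
tcp_rot: [[-0.165, 0.986, 0.0], [0.986, 0.165, -0.0], [-0.0, 0.0, -1.0]]
force: [-0.8, 1.0, 0.5]
opening: 0.207
grasp_force: 29.9
```

Request:
{"api": "drive_tool", "payload": {"deltas": "10 0 0 -0.3 0; 10 0 0 -0.3 0; 10 0 0 -0.3 0"}}

```text
time_s: 20.1
position: [0.4813, -0.1453, 0.2051]
tcp_rot: [[-0.165, 0.986, 0.0], [0.986, 0.165, -0.0], [-0.0, 0.0, -1.0]]
force: [-1.6, 0.5, 3.6]
opening: 0.203
grasp_force: 29.9
```

```bash
python3 st.py 6; python3 - <<'E'
from rig import imaging
import cv2,numpy as np
a=imaging.capture("scene")[:,:,::-1];w=imaging.capture("wrist")[:,:,::-1]
C=np.zeros((600,800,3),np.uint8);C[:600,:500]=cv2.resize(a[125:245,165:265],None,fx=5,fy=5,interpolation=cv2.INTER_CUBIC);C[:300,505:800]=w[80:380,130:425]
cv2.imwrite("pics/g4.png",C)
E
```

```text
t 20.4 pos [ 0.4813 -0.1454  0.205 ] sd [1.e-05 0.e+00 2.e-05] F [-1.5   0.23  4.94] Mo [0.025 0.303 0.004] yaw 9.51 open 17.594554002105774
TCP rel rail in rack x,y mm: 1.4 0.1
```

View pics/g4.png

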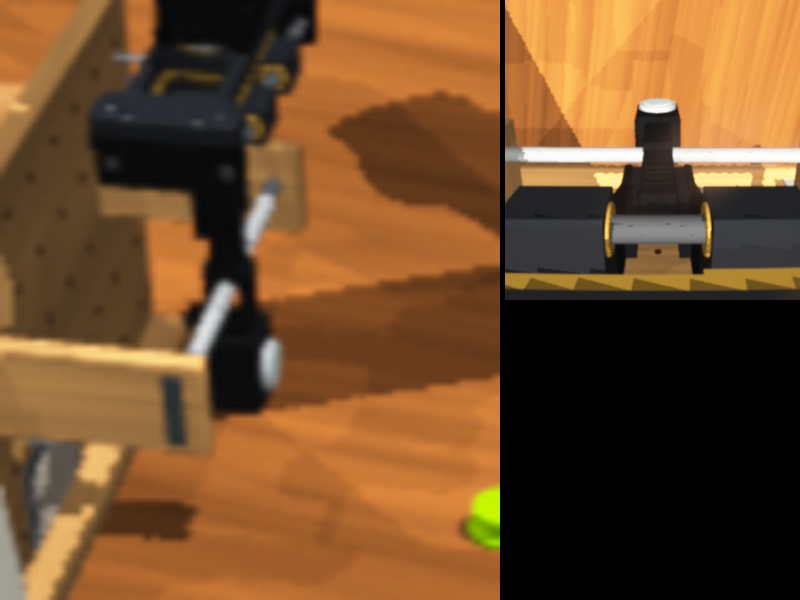

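The picture shows the rail passing through the C with the light upright, and the load is carried at 5 N. I'll ease the load a little and open slowly.

Request:
{"api": "drive_tool", "payload": {"deltas": "10 0 0 0.3 0; 17 0 0 0.3 0; 19 0 0 0.3 0; 20 0 0 0.3 0; 22 0 0 0.3 0; 25 0 0 0.3 0; 30 0 0 0.3 0; 35 0 0 0.3 0; 40 0 0 0.3 0; 40 0 0 0.3 0; 40 0 0 0.3 0; 40 0 0 0.3 0"}}

```text
time_s: 21.7
position: [0.4812, -0.1453, 0.2051]
tcp_rot: [[-0.165, 0.986, 0.0], [0.986, 0.165, -0.0], [-0.0, 0.0, -1.0]]
force: [-0.4, 0.4, 0.5]
opening: 0.46
grasp_force: 0.0
```

Request:
{"api": "drive_tool", "payload": {"deltas": "50 0 0 0 0; 50 0 0 0 0; 50 0 0 0 0; 50 0 0 0 0; 50 0 0 0 0; 50 0 0 0 0"}}

```text
time_s: 22.3
position: [0.4812, -0.1453, 0.205]
tcp_rot: [[-0.165, 0.986, 0.0], [0.986, 0.165, -0.0], [-0.0, 0.0, -1.0]]
force: [-0.5, 0.3, -0.3]
opening: 0.573
grasp_force: 0.0
```

Request:
{"api": "drive_tool", "payload": {"deltas": "50 0 0 5 0; 50 0 0 12 0; 50 0 0 22 0; 50 0 0 34 0; 50 0 0 48 0; 50 0 0 64 0; 50 0 0 80 0; 50 0 0 100 0; 50 0 0 120 0; 50 0 0 140 0; 50 0 0 140 0; 50 0 0 140 0"}}

```text
time_s: 23.5
position: [0.4811, -0.1452, 0.3455]
tcp_rot: [[-0.165, 0.986, 0.001], [0.986, 0.165, -0.001], [-0.001, 0.001, -1.0]]
force: [-0.3, 0.0, -0.3]
opening: 0.574
grasp_force: 0.0
```

Request:
{"api": "drive_tool", "payload": {"deltas": "50 0 30 0 0; 50 0 60 0 0; 50 0 100 0 0; 50 0 140 0 0; 50 0 180 0 0; 50 0 200 0 0; 50 0 200 0 0; 50 0 200 0 0; 50 0 200 0 0"}}

```text
time_s: 24.4
position: [0.481, 0.0538, 0.3444]
tcp_rot: [[-0.164, 0.986, -0.001], [0.986, 0.164, -0.0], [-0.0, -0.001, -1.0]]
force: [0.5, 0.5, -0.3]
opening: 0.572
grasp_force: 0.0
```

```bash
python3 st.py 6; python3 - <<'E'
from rig import imaging
import cv2,numpy as np
a=imaging.capture("scene");b=imaging.capture("top")
for i in range(10): imaging.capture("top")
c=imaging.capture("scene");print("motion",np.abs(a.astype(int)-c)[125:245,165:265].max())
C=np.zeros((600,800,3),np.uint8);C[:500,:400]=cv2.resize(a[125:250,165:265,::-1],None,fx=4,fy=4,interpolation=cv2.INTER_CUBIC);C[:315,405:795]=cv2.resize(b[165:270,325:455,::-1],None,fx=3,fy=3)
C[320:600,405:785]=cv2.resize(a[:,:,::-1],(380,280))
cv2.imwrite("pics/g5.png",C)
E
```

```text
t 24.7 pos [0.4813 0.0538 0.3449] sd [1.0e-05 1.4e-04 8.0e-05] F [ 0.07 -0.81 -0.07] Mo [-0.08   0.036  0.021] yaw 9.42 open 49.89776529324456
TCP rel rail in rack x,y mm: -195.0 32.9
motion 46
```

View pics/g5.png

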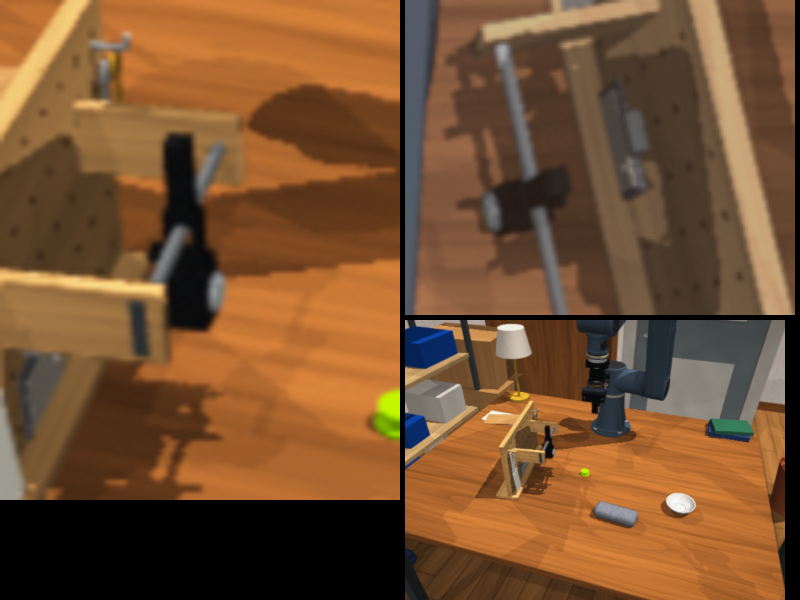

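The light hangs on the rail with the gripper clear, but a few degrees of swing may remain. I'll let it settle and measure the motion.

Request:
{"api": "drive_tool", "payload": {"deltas": "50 0 0 0 0; 50 0 0 0 0; 50 0 0 0 0; 50 0 0 0 0; 50 0 0 0 0; 50 0 0 0 0; 50 0 0 0 0; 50 0 0 0 0; 50 0 0 0 0; 50 0 0 0 0; 50 0 0 0 0; 50 0 0 0 0"}}

```text
time_s: 26.55
position: [0.4812, 0.0547, 0.345]
tcp_rot: [[-0.165, 0.986, -0.0], [0.986, 0.165, 0.0], [0.0, -0.0, -1.0]]
force: [0.0, 0.7, 1.1]
opening: 0.575
grasp_force: 0.0
```

```bash
cat >mo.py <<'E'
from h import *
from rig import imaging,bot
ims=[]
m=imaging.camera_model("scene")
for i in range(12):ims.append(imaging.capture("scene").astype(int))
def tab(im):
    a=im[150:215,195:225].max(2)<45
    def c(r): j=np.nonzero(a[r-150])[0];return j.mean()+195 if len(j) else None
    return [c(r) for r in(162,170,195,203)]
for im in ims[::3]:print(np.round(np.array(tab(im),float),2))
print("motion",[np.abs(ims[0]-i)[150:215,190:225].max() for i in ims[1:]])
# expected columns at those rows for upright light hanging
print("axis px upright: top, seat, housing bottom",proj(m,[[.4810,-.1445,.152+h] for h in(.082,.04,-.02,-.065)]).round(1))
print(bot.read_state()["time_s"])
E
python3 mo.py
```

```text
[209.  209.5 211.5 212. ]
[209.  209.5 211.5 212. ]
[209.  209.5 211.5 212. ]
[209.  209.5 211.5 212. ]
motion [np.int64(3), np.int64(3), np.int64(3), np.int64(3), np.int64(3), np.int64(3), np.int64(3), np.int64(2), np.int64(4), np.int64(3), np.int64(4)]
axis px upright: top, seat, housing bottom [[208.5 160.2]
 [209.5 173.7]
 [210.8 192.1]
 [211.8 205.3]]
27.15
```

The light is still, and its axis matches the upright projection to within about 0.7 px. I'm handing in.

```bash
python3 -c "
from rig import bot
print(bot.hand_in())"
```

```text
the job is handed in; nothing more can be done
None
```

The bicycle light hangs upright and still on the rail, the gripper is clear of it, and I handed the job in at about 27 s; the highest force I read while feeling for the rail was about 16 N, under the 20 N limit.

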